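# Load the analyser's reagent carrier

## Task

Load the reagent carrier for the analyser: stand each of the four capped rectangular reagent bottles upright, right down in the adapter pocket made for its size, setting it down rather than dropping it. Leave the empty bottle without a cap and the round bottle standing where they are, and do not knock any bottle over.

Things in the scene. Friction and masses are not known exactly. Their poses are not given: they have to be found in the camera images.
- large_bottle: Reagent bottle, long and wide: upright brown block 76 mm long (x), 44 mm wide (y), flat sides to 62 mm high; white screw cap 24 mm across, top at 85 mm, 21 mm off-centre towards +x. Origin: centre of underside, z up. Loose, 210 g (may vary by 30%). Grasp from above across its 44 mm width at mid-length, about 15 mm below the 62 mm shoulder, so the fingertips stay above low clutter.
- slim_bottle: Reagent bottle, long and slim: upright brown block 76 mm long (x), 26 mm wide (y), flat sides to 62 mm high; white screw cap 24 mm across, top at 85 mm, 21 mm off-centre towards +x. Origin: centre of underside, z up. Loose, 130 g (may vary by 30%). Grasp from above across its 26 mm width at mid-length, about 15 mm below the 62 mm shoulder, so the fingertips stay above low clutter.
- square_bottle: Reagent bottle, short and wide, nearly square: upright brown block 46 mm long (x), 44 mm wide (y), flat sides to 62 mm high; white screw cap 24 mm across, top at 85 mm, over the middle. Origin: centre of underside, z up. Loose, 130 g (may vary by 30%). Grasp from above across its 44 mm width at mid-length, about 15 mm below the 62 mm shoulder, so the fingertips stay above low clutter.
- small_bottle: Reagent bottle, short and slim, the smallest: upright brown block 46 mm long (x), 26 mm wide (y), flat sides to 62 mm high; white screw cap 24 mm across, top at 85 mm, over the middle. Origin: centre of underside, z up. Loose, 80 g (may vary by 30%). Grasp from above across its 26 mm width at mid-length, about 15 mm below the 62 mm shoulder, so the fingertips stay above low clutter.
- large_adapter: White adapter block 104 x 90 x 26 mm with the pocket for the large bottle: 92 (x) by 60 mm (y), 8 mm of play all round, 22 mm deep, dark floor 4 mm above the block's underside. Origin: centre of underside, under the pocket's centre. Four adapters sit 2 by 2 (106 mm apart in x, 92 in y) in a grey tray fixed at the robot's left, rim 20 mm high; corners vary.
- slim_adapter: White adapter block 104 x 90 x 26 mm with the pocket for the slim bottle: 92 (x) by 42 mm (y), 8 mm of play all round, 22 mm deep, dark floor 4 mm above the block's underside. Origin: centre of underside, under the pocket's centre. Four adapters sit 2 by 2 (106 mm apart in x, 92 in y) in a grey tray fixed at the robot's left, rim 20 mm high; corners vary.
- square_adapter: White adapter block 104 x 90 x 26 mm with the pocket for the square bottle: 62 (x) by 60 mm (y), 8 mm of play all round, 22 mm deep, dark floor 4 mm above the block's underside. Origin: centre of underside, under the pocket's centre. Four adapters sit 2 by 2 (106 mm apart in x, 92 in y) in a grey tray fixed at the robot's left, rim 20 mm high; corners vary.
- small_adapter: White adapter block 104 x 90 x 26 mm with the pocket for the small bottle: 62 (x) by 42 mm (y), 8 mm of play all round, 22 mm deep, dark floor 4 mm above the block's underside. Origin: centre of underside, under the pocket's centre. Four adapters sit 2 by 2 (106 mm apart in x, 92 in y) in a grey tray fixed at the robot's left, rim 20 mm high; corners vary.
- open_bottle: Look-alike to leave: empty brown bottle of the slim bottle's size (76 x 26 mm, 62 mm to the shoulder, 74 mm overall) with no cap: a bare neck 19 mm across with a dark hole shows on top, 21 mm from the middle towards +x. Origin: centre of underside, z up. Loose, 50 g, easily knocked over.
- round_bottle: Look-alike to leave: round brown bottle 44 mm across, same white cap, 85 mm high. Origin: centre of underside, z up. Loose, 130 g. (Also about, not to be handled: a stray white cap and a marker pen, under 17 mm high, lie among the bottles; taller equipment stands along the table's far edge and sides.)
Things that resemble listed ones, but are neither listed nor needed, are in the scene too. What is shaped like the square_bottle but blue is not meant. What is shaped like the slim_bottle but yellow is not meant.

How it is judged:
By the outcome, as a careful person would: the job done as asked, in the order asked, and still so for the second after the job is handed in, with the robot touching nothing.
It also fails if it takes over 128 s, if anything falls off the work surface, if the arm or the gripper's body presses on something with over 40 N, if the wrist force passes 120 N, or if a joint passes its speed limit or range.

## Robot

A 7-joint arm with a two-finger parallel gripper is mounted at the origin on the work surface. World frame = base frame: x ahead of the robot, y to its left, z up, the work surface at z = 0. Lengths are in mm, angles in rad, forces in N, time in s.
With the tool pointing down it reaches from about 350 to 900 mm from the base axis. Payload 19.9 kg.
Tool frame: the origin (TCP) lies midway between the tips of the shut fingers; the grasp point (between the pads) lies 19 mm behind it; z points along the fingers, y is the direction in which the jaws open and shut (so a half turn about z gives the same grasp; the last joint's range is limited). The gripper opens to 85 mm and grips with 20 to 120 N. Pads are 22 mm wide; open, the fingers measure 114 mm over their backs; the gripper's body (76 mm by 85 mm) begins 54 mm behind the grasp point. The pads swing forward as they close: fully open they stand 13 mm farther back than shut.
Start: joints at [-1.387, 0.417, -0.01, 1.614, 0.005, 1.111, -0.053], TCP at [139.919, 609.117, 231.26] pointing down, gripper open.
Joint ranges: [-2.81, 2.81], [-0.39, 2.02], [-1.27, 1.25], [0.06, 2.57], [-1.19, 4.33], [0.19, 2], [-2.82, 2.82]. Speed limits (rad/s): [1.89, 1.89, 2.39, 2.39, 3.01, 3.01, 3.01].

## Interface

Orientations are given as a unit quaternion [x, y, z, w].
In Python, from plant import get_state, camera, calibration, close_job, recognise, trace, landmark_of gives the robot as it stands.
- The arm moves only by the shell command python3 -m jog 'ROWS'. ROWS is JSON, a list of rows, each an object with "linear": the shift along the world's x, y, z scaled (see below), a list of three; "turn": the turn about the world's z scaled (see below); "jaw": the opening, from 0 (shut) to 1 (fully open). In form: [{"linear": [dx, dy, dz], "turn": turn, "jaw": jaw}, ...]. A call has 1 to 12 rows; each row shifts and turns the commanded pose from where the row before left it; what a row does not reach is not made up. The controller multiplies each number of a shift by 60 mm and each number of a turn by 8 degrees. A row lasts 1/8 s, in which the tool goes at most 62.5 mm and 10.7 degrees, less where a joint would pass 70% of its speed; a pose out of reach is approached as far as the arm can. A call with a number of a shift or a turn outside -1 to 1 is refused whole. A call with a gripper value outside its range is refused whole. The fingers move at their own pace and stop on an object; the grip force is fixed at half the most. Time passes only in rows, so rows that do not move let the fingers close. It gives the time, the measured TCP pose, the force and the opening at its end, in the units of the state.
- get_state(): the state, without advancing time (a new reading comes with each control period).
- camera(name): name is "side" or "top" or "wrist"; returns the picture (384x512x3 uint8, blue, green, red); there is no depth.
- calibration(name): a dict with "fov_y" (degrees; the focal length in pixels is half the picture's height over the tangent of half this angle, whatever the lens; pixels are square), "cx", "cy" (the principal point, pixels), "rvec" (rotation vector, rad) and "tvec" (3), from world to camera coordinates, as OpenCV has them. Camera axes: x right, y down, z forward; pixel columns grow to the right and rows downward; lengths in mm; the calibration is good to about 2 mm. The wrist camera is an equidistant fisheye: a pixel r from the principal point sees the ray r / f radians off the axis. A picture is of the moment at which its call begins: read the wrist's pose just before it. calibration takes no time and is no camera call; for the wrist camera it gives the pose at the moment of the call.
- close_job(): hands the job in, once; it reports no verdict.
Trained networks look in the newest picture that a camera, given by its name, has taken for a name from the list of things; names that differ only in an ending like _2 or _b are one class to them, and where a whole thing is asked for, a point or a joint stands for the part that bears it (a point fixed in the world has none). Each returns a list of dicts, best first, with "p" (0 to 1); they miss things now and then, are a little off and sometimes report something else, mostly with a low value. They report only what shows in the picture. A call takes as long as a camera call. They do not tell look-alikes from the thing itself.
- recognise(camera, target): "location" ([x, y, z] in mm, in world coordinates, good to about 4 mm: the middle of the surface that is visible of it).
- trace(camera, target): "region" (384x512 bool, what is visible of it).
- landmark_of(camera, target): "location" ([x, y, z] in mm, in world coordinates, good to about 4 mm: a listed point, or the origin of a listed thing).
The state is a dict: "time": time; "joints": joint angles; "qvel": joint speeds; "joint_efforts": joint torques, N m; "position": TCP position; "eef_rot": TCP orientation; "wrist_force": force on the tool from outside, world axes, zero at the start; "torque": the same for the moment, N m; "finger_gap": opening from 0.0 (shut) to 1.0 (fully open).
Only numpy, scipy, OpenCV 4.12 (cv2) and the standard library are available. Lean on these libraries where they do the work, as an engineer would, in place of code of your own. Each camera call takes 0.05 s, during which the arm holds its last target.

## Working session

There is one attempt and no reset: what is moved stays moved. The work goes in short steps, Python scripts to look and compute and a shell command to move; the robot and the scene stay as the last step left them, time stands still between calls to the robot, and variables do not carry over. Pictures are saved under pics/ and viewed, and the job is handed in when it is done.

```bash
mkdir -p pics; ls; python3 - <<'E'
from plant import *
import cv2
s=get_state();print({k:(s[k]) for k in ['time','position','eef_rot','finger_gap','wrist_force']})
for n in ['top','side','wrist']:
    c=calibration(n);print(n,c)
    cv2.imwrite(f'pics/{n}0.png',camera(n))
E
```

```text
pics
{'time': 0.0, 'position': array([139.85078684, 608.78608983, 230.64827352]), 'eef_rot': array([ 1.12635129e-01,  9.93636222e-01, -6.20608940e-04, -1.24454321e-05]), 'finger_gap': 1.0004450573140773, 'wrist_force': array([0.38882393, 0.32577494, 0.04904508])}
top {'fov_y': 48.05009999181016, 'cx': 252.29667303978917, 'cy': 189.36357025555944, 'rvec': array([ 2.13277233, -2.14948068,  0.19200852]), 'tvec': array([ -72.33109574,  579.27147301, 1167.35838393])}
side {'fov_y': 54.52163046901726, 'cx': 254.3169788702151, 'cy': 188.3620374493116, 'rvec': array([ 2.02323184, -0.73503514,  0.40743636]), 'tvec': array([-490.01299978,  188.03954234,  801.08517913])}
wrist {'fov_y': 65.70646984690485, 'cx': 257.95243016304386, 'cy': 186.87454825546027, 'rvec': array([-2.28137013, -1.81669043, -0.24948211]), 'tvec': array([-624.84070332,  -35.18400022,  377.82735277])}
```

View pics/top0.png

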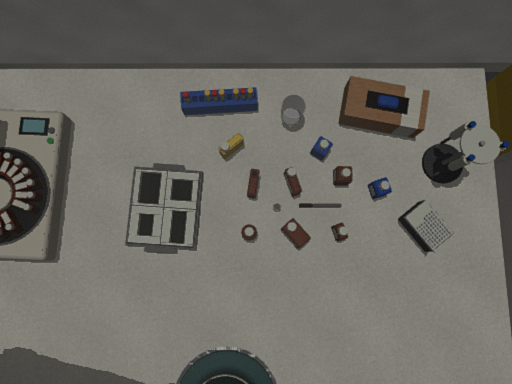

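View pics/side0.png

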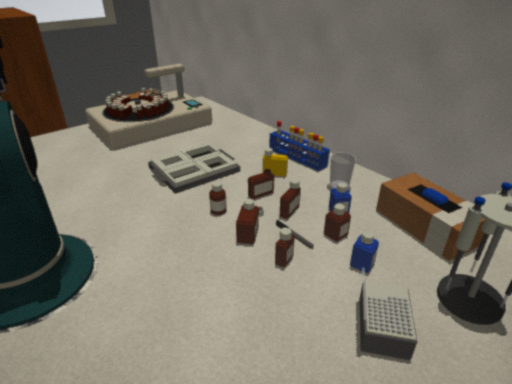

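View pics/wrist0.png

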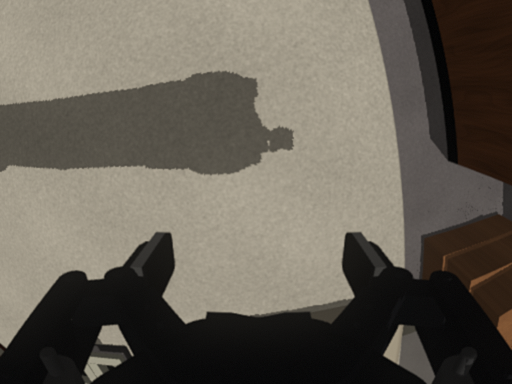

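```bash
cat > h.py <<'E'
from plant import *
import numpy as np, cv2
def proj(c,P,fish=False):
    P=np.atleast_2d(np.array(P,float))
    R,_=cv2.Rodrigues(c['rvec']); X=P@R.T+c['tvec']
    f=192/np.tan(np.radians(c['fov_y']/2))
    if fish:
        r=np.hypot(X[:,0],X[:,1]);th=np.arctan2(r,X[:,2]);k=f*th/np.maximum(r,1e-9)
        return np.c_[c['cx']+k*X[:,0],c['cy']+k*X[:,1]]
    return np.c_[c['cx']+f*X[:,0]/X[:,2],c['cy']+f*X[:,1]/X[:,2]]
def back(c,uv,z,fish=False):
    uv=np.atleast_2d(np.array(uv,float));R,_=cv2.Rodrigues(c['rvec'])
    f=192/np.tan(np.radians(c['fov_y']/2))
    d=(uv-[c['cx'],c['cy']])/f
    if fish:
        r=np.linalg.norm(d,axis=1,keepdims=True);d=np.c_[d/np.maximum(r,1e-9)*np.sin(r),np.cos(r)]
    else: d=np.c_[d,np.ones(len(d))]
    D=d@R; C=-R.T@c['tvec']
    return C+D*((z-C[2])/D[:,2])[:,None]
N=['large_bottle','slim_bottle','square_bottle','small_bottle','open_bottle','round_bottle','large_adapter','slim_adapter','square_adapter','small_adapter']
E
python3 - <<'E'
from h import *
im=camera('top');c=calibration('top')
print(proj(c,[[0,0,0],[140,609,230]]))
for n in N:
    for r in landmark_of('top',n): 
        if r['p']>.2: print(n,round(r['p'],2),np.round(r['location']),np.round(proj(c,r['location'])[0]))
cv2.imwrite('pics/topz.png',cv2.resize(im[80:255,120:400],None,fx=2.85,fy=2.85,interpolation=cv2.INTER_CUBIC))
E
```

```text
[[225.60792978 403.10328296]
 [-54.19284699 373.06943373]]
large_bottle 0.59 [ 454. -194.    1.] [293. 235.]
slim_bottle 0.72 [ 602. -188.   -1.] [290. 184.]
slim_bottle 0.7 [708. -19.   0.] [232. 149.]
slim_bottle 0.51 [585. 217.   1.] [152. 191.]
square_bottle 0.79 [ 701. -278.    1.] [319. 151.]
square_bottle 0.65 [ 619. -333.    1.] [339. 178.]
square_bottle 0.56 [ 580. -441.    4.] [376. 191.]
small_bottle 0.53 [ 458. -322.   -3.] [337. 233.]
round_bottle 0.69 [583. 216.   2.] [152. 191.]
round_bottle 0.52 [455. -69.   0.] [250. 234.]
large_adapter 0.9 [588. 219.   4.] [151. 189.]
slim_adapter 0.81 [473. 136.   1.] [179. 229.]
slim_adapter 0.62 [ 618. -337.   -2.] [340. 179.]
square_adapter 0.78 [578. 126.   3.] [183. 193.]
small_adapter 0.56 [484. 231.   6.] [145. 225.]
```

View pics/topz.png

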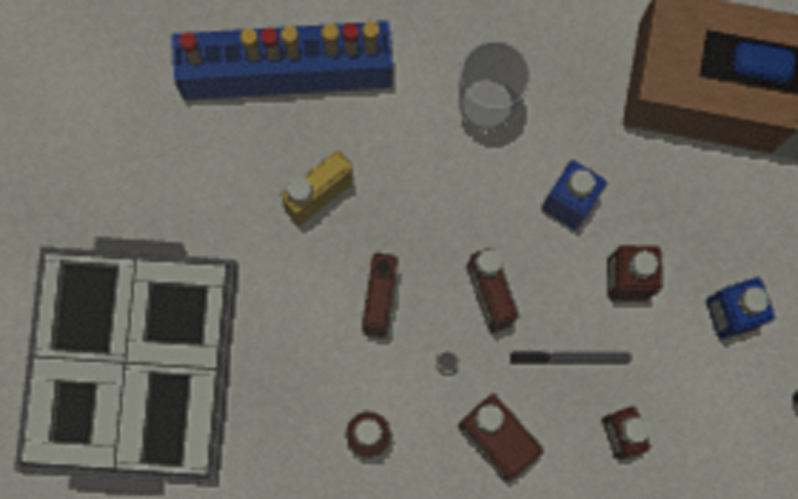

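```bash
cat >> h.py <<'E'
DIM={'large_bottle':(76,44,21),'slim_bottle':(76,26,21),'square_bottle':(46,44,0),'small_bottle':(46,26,0)}
from scipy.optimize import minimize
def pts(n,p):
    L,W,o=DIM[n];x,y,a=p
    B=np.array([[sx*L/2,sy*W/2,z] for sx in(-1,1) for sy in(-1,1) for z in(0,62)])
    t=np.linspace(0,2*np.pi,24,endpoint=False)
    K=np.concatenate([np.c_[o+12*np.cos(t),12*np.sin(t),np.full(24,z)] for z in (66,85)])
    R=np.array([[np.cos(a),-np.sin(a),0],[np.sin(a),np.cos(a),0],[0,0,1]])
    return B@R.T+[x,y,0],K@R.T+[x,y,0]
def render(c,n,p,roi,S,fish):
    u0,v0,w,h=roi;m=np.zeros((h*S,w*S),np.uint8)
    for P in pts(n,p):
        q=(proj(c,P,fish)-[u0,v0]+.5)*S-.5
        cv2.fillConvexPoly(m,cv2.convexHull(np.round(q*16).astype(np.int32)),255,shift=4)
    return cv2.resize(m,(w,h),interpolation=cv2.INTER_AREA)/255.
def fit(obs,n,p0):
    # obs list of (calib,mask,fish)
    O=[]
    for c,m,f in obs:
        v,u=np.where(m);r=(u.min()-25,v.min()-25,np.ptp(u)+50,np.ptp(v)+50)
        big=np.pad(m.astype(float),60);O.append((c,big[r[1]+60:r[1]+60+r[3],r[0]+60:r[0]+60+r[2]],f,r))
    def cost(s):
        p=(s[0],s[1],s[2]/30)
        return sum(np.abs(render(c,n,p,r,4,f)-M).sum()/M.sum() for c,M,f,r in O)
    best=None
    for a in np.arange(0,2*np.pi,np.pi/6) if p0[2] is None else [p0[2]]:
        s=np.array([p0[0],p0[1],a*30]);
        q=minimize(cost,s,method='Nelder-Mead',options=dict(initial_simplex=s+np.array([[0,0,0],[6,0,0],[0,6,0],[0,0,6]]),maxiter=120))
        if best is None or q.fun<best.fun: best=q
    return best.x[0],best.x[1],np.degrees(best.x[2]/30),best.fun
E
python3 - <<'E'
from h import *
c=calibration('top');cs=calibration('side');camera('top');camera('side')
G={'large_bottle':(454,-194),'slim_bottle':(602,-188),'square_bottle':(619,-333),'small_bottle':(458,-322)}
for n,g in G.items():
    obs=[]
    for cam,cc in(('top',c),('side',cs)):
        e=proj(cc,[*g,40])[0];best=None
        for r in trace(cam,n):
            v,u=np.where(r['region'])
            if len(v)==0: continue
            d=np.hypot(u.mean()-e[0],v.mean()-e[1])
            if d<12 and (best is None or d<best[0]): best=(d,r['region'],r['p'])
        if best: obs.append((cc,best[1],False)); print(n,cam,round(best[2],2),best[1].sum())
        else: print(n,cam,'none')
    for k in range(len(obs)): print(np.round(fit(obs[k:k+1],n,(*g,None)),2))
    if len(obs)>1: print('both',np.round(fit(obs,n,(*g,None)),2))
E
```

```text
large_bottle top 0.78 461
large_bottle side 0.72 826
[ 4.5572e+02 -1.9556e+02  4.0820e+01  1.2000e-01]
[ 4.5538e+02 -1.9329e+02  4.2150e+01  8.0000e-02]
both [ 4.5519e+02 -1.9382e+02  4.0219e+02  2.2000e-01]
slim_bottle top 0.72 358
slim_bottle side 0.63 566
[ 6.0280e+02 -1.9327e+02  1.7700e+01  7.0000e-02]
[ 6.0327e+02 -1.9024e+02  2.2630e+01  9.0000e-02]
both [ 6.0215e+02 -1.9269e+02  2.0730e+01  2.1000e-01]
square_bottle top 0.72 372
square_bottle side 0.92 746
[ 6.2007e+02 -3.3712e+02 -2.1600e+00  7.0000e-02]
[ 6.2013e+02 -3.3465e+02  9.7600e+00  8.0000e-02]
both [ 6.2002e+02 -3.3580e+02  1.8177e+02  2.0000e-01]
small_bottle top 0.64 228
small_bottle side 0.56 626
[ 4.5861e+02 -3.2117e+02  1.6760e+01  1.1000e-01]
[ 4.5887e+02 -3.1910e+02  2.1630e+01  7.0000e-02]
both [ 4.5885e+02 -3.2011e+02  2.1790e+01  2.1000e-01]
```

```bash
cat >> h.py <<'E'
PK={'large':(53,46,92,60),'square':(53,-46,62,60),'small':(-53,46,62,42),'slim':(-53,-46,92,42)}
def slots(p):
    x,y,a=p;ca,sa=np.cos(a),np.sin(a)
    return {k:(x+ca*v[0]-sa*v[1],y+sa*v[0]+ca*v[1]) for k,v in PK.items()}
def rtray(c,p,roi,S,fish,zb):
    u0,v0,w,h=roi;tot=np.zeros((h*S,w*S),np.uint8);x,y,a=p;R=np.array([[np.cos(a),-np.sin(a)],[np.sin(a),np.cos(a)]])
    for k,(cx,cy,L,W) in PK.items():
        q=np.array([[cx+i*L/2,cy+j*W/2] for i,j in((1,1),(1,-1),(-1,-1),(-1,1))])@R.T+[x,y]
        mm=[]
        for z in(4,26):
            m=np.zeros_like(tot);uv=(proj(c,np.c_[q,np.full(4,z+zb)],fish)-[u0,v0]+.5)*S-.5
            cv2.fillPoly(m,[np.round(uv*16).astype(np.int32)],255,shift=4);mm.append(m)
        tot|=mm[0]&mm[1]
    return cv2.resize(tot,(w,h),interpolation=cv2.INTER_AREA)/255.
def fittray(c,M,roi,p0,fish=False,zb=0):
    S=4
    f=lambda s:np.abs(rtray(c,(s[0],s[1],s[2]/50),roi,S,fish,zb)-M).sum()/M.sum()
    s=np.array([p0[0],p0[1],p0[2]*50])
    q=minimize(f,s,method='Nelder-Mead',options=dict(initial_simplex=s+np.array([[0,0,0],[5,0,0],[0,5,0],[0,0,4]])))
    return q.x[0],q.x[1],q.x[2]/50,q.fun
E
python3 - <<'E'
from h import *
c=calibration('top');im=cv2.cvtColor(camera('top'),cv2.COLOR_BGR2GRAY).astype(float)
roi=(125,165,80,82);u,v,w,h=roi;g=im[v:v+h,u:u+w]
print(np.percentile(g,[2,10,30,50,80,95]))
lo,hi=np.percentile(g,3),np.percentile(g,60)
M=np.clip((g-lo)/(hi-lo),0,1);M=1-M
# keep only the 4 pocket blobs
inner=cv2.dilate((rtray(c,(531,178,-.1),roi,4,False,0)>.3).astype(np.uint8),np.ones((5,5)))
M*=inner
for zb in(0,4):
  r=fittray(c,M,roi,(531,178,-.1),zb=zb);print(zb,np.round(r,3),{k:np.round(x) for k,x in slots(r[:3]).items()})
R=rtray(c,r[:3],roi,4,False,0)
cv2.imwrite('pics/tray.png',cv2.resize(np.hstack([g/255,M,R])*255,None,fx=3,fy=3))
E
```

```text
[ 35.  37.  62. 107. 132. 135.]
0 [ 5.35711e+02  1.78107e+02 -7.60000e-02  1.26000e-01] {'large': array([592., 220.]), 'square': array([585., 128.]), 'small': array([486., 228.]), 'slim': array([479., 136.])}
4 [ 5.34807e+02  1.77685e+02 -7.60000e-02  1.22000e-01] {'large': array([591., 220.]), 'square': array([584., 128.]), 'small': array([485., 228.]), 'slim': array([478., 136.])}[ WARN:0@1.820] global loadsave.cpp:1063 imwrite_ Unsupported depth image for selected encoder is fallbacked to CV_8U.
```

View pics/tray.png

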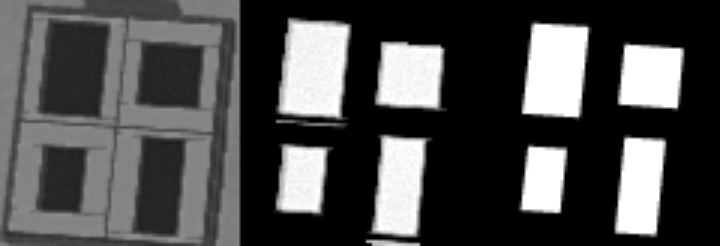

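```bash
python3 - <<'E'
from h import *
c=calibration('wrist');R,_=cv2.Rodrigues(c['rvec']);s=get_state()
from scipy.spatial.transform import Rotation as T
C=-R.T@c['tvec'];Q=T.from_quat(s['eef_rot']).as_matrix()
print(C, R[2], 'tool frame off',Q.T@(C-s['position']),'axis',Q.T@R[2])
E
python3 -m jog '[{"linear":[0.583,-0.72,0],"turn":0.5,"jaw":1},{"linear":[0.583,-0.72,0],"turn":0.5,"jaw":1},{"linear":[0.583,-0.72,0],"turn":0,"jaw":1},{"linear":[0.583,-0.72,0],"turn":0,"jaw":1},{"linear":[0.583,-0.72,0],"turn":0,"jaw":1},{"linear":[0.583,-0.72,0],"turn":0,"jaw":1}]'
```

```text
[ 73.44889289 624.72058293 373.26936345] [ 0.26370214 -0.06043293 -0.96270922] tool frame off [  68.27196581    0.32789978 -142.04585673] axis [-2.70489581e-01  2.70091308e-04  9.62722864e-01]
time: 2.0
position: [350.8, 348.4, 231.5]
eef_rot: [0.043, 0.999, 0.0, 0.0]
wrist_force: [0.9, 0.9, -0.5]
finger_gap: 1.001
```

```bash

python3 -m jog '[{"linear":[0.45,-0.62,0.29],"turn":0,"jaw":1},{"linear":[0.45,-0.62,0.29],"turn":0,"jaw":1},{"linear":[0.45,-0.62,0.29],"turn":0,"jaw":1},{"linear":[0.45,-0.62,0.29],"turn":0,"jaw":1},{"linear":[0,0,0],"turn":0,"jaw":1}]'
python3 - <<'E'
from h import *
c=calibration('wrist');im=camera('wrist')
p=(535,177.9,-.076)
o=im.copy()
for k,(cx,cy,L,W) in PK.items():
    for z in (4,26):
        R=np.array([[np.cos(p[2]),-np.sin(p[2])],[np.sin(p[2]),np.cos(p[2])]])
        q=np.array([[cx+i*L/2,cy+j*W/2] for i,j in((1,1),(1,-1),(-1,-1),(-1,1))])@R.T+p[:2]
        cv2.polylines(o,[np.round(proj(c,np.c_[q,np.full(4,z)],True)*16).astype(np.int32)],True,(0,255,0) if z>9 else(0,0,255),1,cv2.LINE_AA,4)
cv2.imwrite('pics/w1.png',o);cv2.imwrite('pics/w1raw.png',im)
E
```

```text
time: 2.62
position: [459.9, 198.3, 302.2]
eef_rot: [0.046, 0.999, 0.0, 0.001]
wrist_force: [0.5, 0.7, -0.3]
finger_gap: 1.002
```

View pics/w1.png

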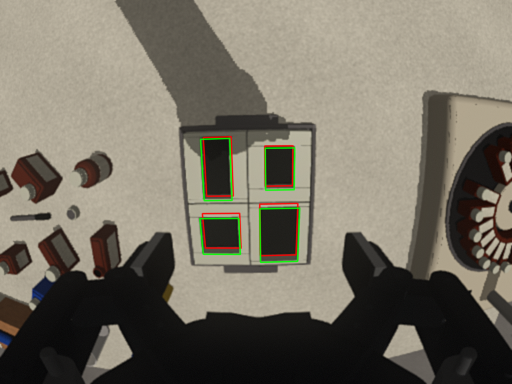

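```bash

python3 -m jog '[{"linear":[-0.01,-0.82,-0.21],"turn":0.73,"jaw":1},{"linear":[-0.01,-0.82,-0.21],"turn":0.73,"jaw":1},{"linear":[-0.01,-0.82,-0.21],"turn":0.73,"jaw":1},{"linear":[-0.01,-0.82,-0.21],"turn":0.73,"jaw":1},{"linear":[-0.01,-0.82,-0.21],"turn":0.73,"jaw":1},{"linear":[-0.01,-0.82,-0.21],"turn":0.73,"jaw":1},{"linear":[-0.01,-0.82,-0.21],"turn":0.73,"jaw":1},{"linear":[-0.01,-0.82,-0.21],"turn":0.73,"jaw":1},{"linear":[0,0,0],"turn":0,"jaw":1}]'
cat >> h.py <<'E'
def head():
    q=get_state()['eef_rot'];return (2*np.degrees(np.arctan2(q[1],q[0]))-180+90)%180-90
def look(n,p0,name,draw=True):
    """p0 x,y,yaw_deg ; fit in wrist picture"""
    c=calibration('wrist');s=get_state();im=camera('wrist')
    e=proj(c,[*p0[:2],45],True)[0];best=None
    for r in trace('wrist',n):
        v,u=np.where(r['region'])
        if len(v)==0: continue
        d=np.hypot(u.mean()-e[0],v.mean()-e[1])
        if best is None or d<best[0]: best=(d,r['region'],r['p'])
    print('mask',best and (round(best[0],1),round(best[2],2),best[1].sum()))
    f=None
    if best and best[0]<60:
        f=fit([(c,best[1],True)],n,(p0[0],p0[1],np.radians(p0[2])));print('fit',np.round(f,2))
    o=im.copy()
    for p,col in ((p0,(0,0,255)),(f,(0,255,0))):
        if p is None: continue
        for P in pts(n,(p[0],p[1],np.radians(p[2]))):
            cv2.polylines(o,[cv2.convexHull(np.round(proj(c,P,True)*16).astype(np.int32))],True,col,1,cv2.LINE_AA,4)
    if best: o[cv2.morphologyEx(best[1].astype(np.uint8),cv2.MORPH_GRADIENT,np.ones((3,3)))>0]=(255,255,0)
    cv2.imwrite('pics/'+name,o)
    print('tcp',np.round(s['position'],1),'head',round(head(),2),'t',round(s['time'],2))
    return f
E
python3 - <<'E'
from h import *
look('large_bottle',(455.2,-193.8,42),'w2.png')
E
```

```text
time: 3.8
position: [452.0, -194.7, 199.0]
eef_rot: [-0.356, 0.935, 0.0, -0.001]
wrist_force: [1.0, 1.2, 0.0]
finger_gap: 1.0
mask (np.float64(1.2), 0.93, np.int64(3559))
fit [ 4.5395e+02 -1.9494e+02  4.0110e+01  6.0000e-02]
tcp [ 452.  -194.7  199. ] head 41.76 t 3.8
```

View pics/w2.png

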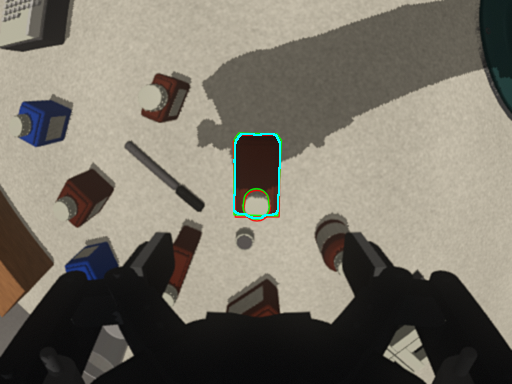

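```bash

python3 -m jog '[{"linear":[0.03,0,-0.5],"turn":-0.09,"jaw":1},{"linear":[0,0,-0.7],"turn":0,"jaw":1},{"linear":[0,0,-0.7],"turn":0,"jaw":1},{"linear":[0,0,-0.6],"turn":0,"jaw":1},{"linear":[0,0,-0.38],"turn":0,"jaw":1},{"linear":[0,0,0],"turn":0,"jaw":1},{"linear":[0,0,0],"turn":0,"jaw":0},{"linear":[0,0,0],"turn":0,"jaw":0},{"linear":[0,0,0],"turn":0,"jaw":0},{"linear":[0,0,0],"turn":0,"jaw":0},{"linear":[0,0,0],"turn":0,"jaw":0}]'
python3 -m jog '[{"linear":[0,0,0],"turn":0,"jaw":0},{"linear":[0,0,0],"turn":0,"jaw":0},{"linear":[0,0,0],"turn":0,"jaw":0}]'
```

```text
time: 5.28
position: [455.6, -192.3, 28.4]
eef_rot: [-0.351, 0.936, -0.0, 0.001]
wrist_force: [-2.9, 2.8, 14.1]
finger_gap: 0.51
time: 5.65
position: [455.5, -192.3, 28.4]
eef_rot: [-0.351, 0.936, -0.0, 0.001]
wrist_force: [-2.1, 2.2, 13.6]
finger_gap: 0.504
```

```bash

python3 -m jog '[{"linear":[0,0,0.2],"turn":0,"jaw":0},{"linear":[0,0,0.6],"turn":0,"jaw":0},{"linear":[0,0,0.6],"turn":0,"jaw":0},{"linear":[0,0,0.6],"turn":0,"jaw":0},{"linear":[0,0,0.37],"turn":0,"jaw":0},{"linear":[0,0,0],"turn":0,"jaw":0}]'
python3 -m jog '[{"linear":[0.12,0.4,0],"turn":-0.3,"jaw":0},{"linear":[0.25,0.76,0],"turn":-0.63,"jaw":0},{"linear":[0.25,0.76,0],"turn":-0.63,"jaw":0},{"linear":[0.25,0.76,0],"turn":-0.63,"jaw":0},{"linear":[0.25,0.76,0],"turn":-0.63,"jaw":0},{"linear":[0.25,0.76,0],"turn":-0.63,"jaw":0},{"linear":[0.25,0.76,0],"turn":-0.63,"jaw":0},{"linear":[0.25,0.76,0],"turn":-0.63,"jaw":0},{"linear":[0.25,0.76,0],"turn":-0.63,"jaw":0},{"linear":[0.14,0.39,0],"turn":-0.35,"jaw":0},{"linear":[0,0,0],"turn":0,"jaw":0}]'
python3 - <<'E'
from h import *
s=get_state();print(s['position'],head(),s['finger_gap'])
cv2.imwrite('pics/w3.png',camera('wrist'))
E
```

```text
time: 6.4
position: [455.5, -192.7, 171.5]
eef_rot: [-0.351, 0.936, -0.001, 0.001]
wrist_force: [0.3, 1.1, -2.4]
finger_gap: 0.509
time: 7.78
position: [589.8, 221.7, 168.1]
eef_rot: [0.038, 0.999, -0.0, -0.001]
wrist_force: [-0.3, -0.6, -1.3]
finger_gap: 0.508
[589.7906828  221.70604417 168.094119  ] -4.323620819860594 0.5077463138555556
```

View pics/w3.png

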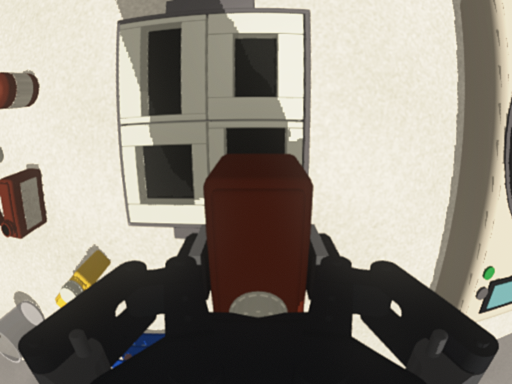

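```bash

python3 -m jog '[{"linear":[0.05,-0.03,-0.4],"turn":0,"jaw":0},{"linear":[0,0,-0.5],"turn":0,"jaw":0},{"linear":[0,0,-0.5],"turn":0,"jaw":0},{"linear":[0,0,-0.2],"turn":0,"jaw":0},{"linear":[0,0,0],"turn":0,"jaw":0}]'
python3 - <<'E'
from h import *
s=get_state();print(s['position'],head(),s['finger_gap'])
cv2.imwrite('pics/w4.png',camera('wrist'))
cv2.imwrite('pics/s4.png',cv2.resize(camera('side')[120:260,110:310],None,fx=4,fy=4,interpolation=cv2.INTER_CUBIC))
E
```

```text
time: 8.45
position: [593.2, 217.1, 73.2]
eef_rot: [0.039, 0.999, -0.0, -0.0]
wrist_force: [0.0, -0.4, -1.1]
finger_gap: 0.507
[593.15301977 217.12585769  73.18200335] -4.486948395248788 0.5073769009282857
```

View pics/w4.png

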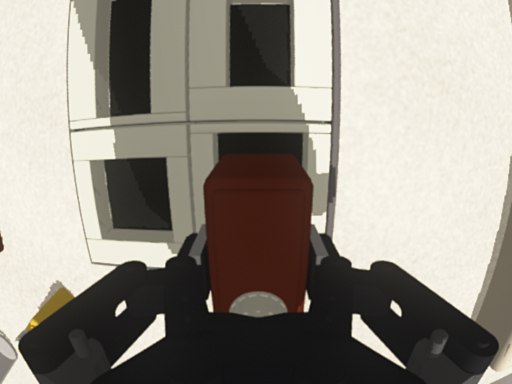

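View pics/s4.png

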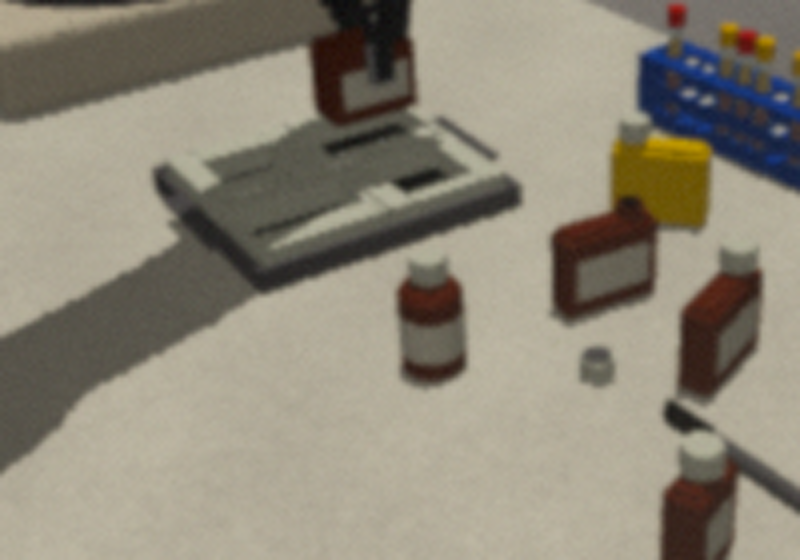

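```bash

python3 -m jog '[{"linear":[0,0.045,0],"turn":0,"jaw":0},{"linear":[0,0,-0.2],"turn":0,"jaw":0},{"linear":[0,0,-0.2],"turn":0,"jaw":0},{"linear":[0,0,-0.1],"turn":0,"jaw":0},{"linear":[0,0,0],"turn":0,"jaw":0}]'
python3 -m jog '[{"linear":[0,0,-0.05],"turn":0,"jaw":0},{"linear":[0,0,-0.05],"turn":0,"jaw":0},{"linear":[0,0,0],"turn":0,"jaw":0}]'
```

```text
time: 9.18
position: [593.1, 220.4, 42.7]
eef_rot: [0.039, 0.999, -0.0, -0.0]
wrist_force: [1.2, -0.6, -2.3]
finger_gap: 0.513
time: 9.55
position: [593.3, 220.6, 37.3]
eef_rot: [0.039, 0.999, -0.0, -0.0]
wrist_force: [0.6, 0.1, -2.1]
finger_gap: 0.505
```

```bash

python3 -m jog '[{"linear":[0,0,-0.03],"turn":0,"jaw":0},{"linear":[0,0,-0.03],"turn":0,"jaw":0},{"linear":[0,0,0],"turn":0,"jaw":0}]'
python3 -m jog '[{"linear":[0,0,-0.03],"turn":0,"jaw":0},{"linear":[0,0,0],"turn":0,"jaw":0}]'
```

```text
time: 9.93
position: [593.9, 220.8, 36.4]
eef_rot: [0.039, 0.999, 0.0, 0.001]
wrist_force: [-15.4, -4.3, 38.5]
finger_gap: 0.506
time: 10.18
position: [594.1, 221.0, 36.2]
eef_rot: [0.039, 0.999, 0.001, 0.001]
wrist_force: [-26.7, -8.1, 66.9]
finger_gap: 0.504
```

```bash

python3 -m jog '[{"linear":[0,0,0.05],"turn":0,"jaw":0},{"linear":[0,0,0],"turn":0,"jaw":0}]'
python3 -m jog '[{"linear":[0,0,0],"turn":0,"jaw":0.6},{"linear":[0,0,0],"turn":0,"jaw":0.7},{"linear":[0,0,0],"turn":0,"jaw":0.75},{"linear":[0,0,0],"turn":0,"jaw":0.75},{"linear":[0,0,0],"turn":0,"jaw":0.75}]'
```

```text
time: 10.42
position: [593.9, 220.8, 36.3]
eef_rot: [0.039, 0.999, 0.0, 0.001]
wrist_force: [-7.6, -2.5, 20.5]
finger_gap: 0.504
time: 11.05
position: [593.4, 220.6, 35.0]
eef_rot: [0.039, 0.999, -0.0, -0.0]
wrist_force: [0.5, 0.6, 0.2]
finger_gap: 0.75
```

```bash

python3 -m jog '[{"linear":[0,0,0.3],"turn":0,"jaw":0.75},{"linear":[0,0,0.6],"turn":0,"jaw":0.75},{"linear":[0,0,0.9],"turn":0,"jaw":1},{"linear":[0,0,0.9],"turn":0,"jaw":1},{"linear":[0,0,0],"turn":0,"jaw":1}]'
python3 - <<'E'
from h import *
s=get_state();print(s['position'],head(),s['finger_gap'])
cv2.imwrite('pics/w5.png',camera('wrist'))
cv2.imwrite('pics/s5.png',cv2.resize(camera('side')[120:260,110:310],None,fx=4,fy=4,interpolation=cv2.INTER_CUBIC))
E
python3 -m jog '[{"linear":[0,-0.77,0],"turn":0.35,"jaw":1},{"linear":[0.02,-0.77,0],"turn":0.35,"jaw":1},{"linear":[0.02,-0.77,0],"turn":0.35,"jaw":1},{"linear":[0.02,-0.77,0],"turn":0.35,"jaw":1},{"linear":[0.02,-0.77,0],"turn":0.35,"jaw":1},{"linear":[0.02,-0.77,0],"turn":0.35,"jaw":1},{"linear":[0.02,-0.77,0],"turn":0.35,"jaw":1},{"linear":[0.02,-0.77,0],"turn":0.35,"jaw":1},{"linear":[0.02,-0.74,0],"turn":0.35,"jaw":1},{"linear":[0,0,0],"turn":0,"jaw":1}]'
python3 - <<'E'
from h import *
look('slim_bottle',(602.2,-192.5,20.7),'w6.png')
E
```

```text
time: 11.68
position: [595.3, 221.1, 202.9]
eef_rot: [0.039, 0.999, 0.002, 0.004]
wrist_force: [-0.3, -0.5, -0.1]
finger_gap: 1.002
[595.34303082 221.13735349 202.93818834] -4.471676919705942 1.0015532215110223
time: 13.02
position: [601.5, -197.4, 196.1]
eef_rot: [-0.178, 0.984, -0.0, -0.001]
wrist_force: [-0.3, 0.9, -0.3]
finger_gap: 1.003
mask (np.float64(2.2), 0.63, np.int64(2225))
fit [ 6.0191e+02 -1.9086e+02  1.8430e+01  5.0000e-02]
tcp [ 601.5 -197.4  196.1] head 20.69 t 13.03
```

View pics/w5.png

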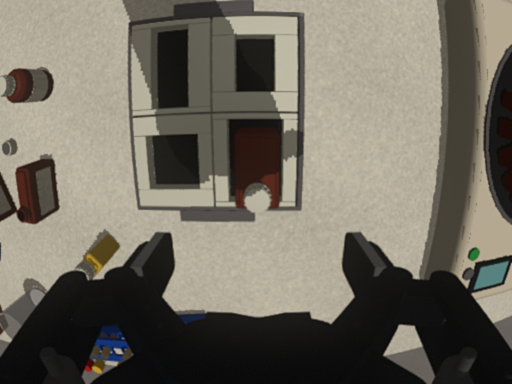

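View pics/s5.png

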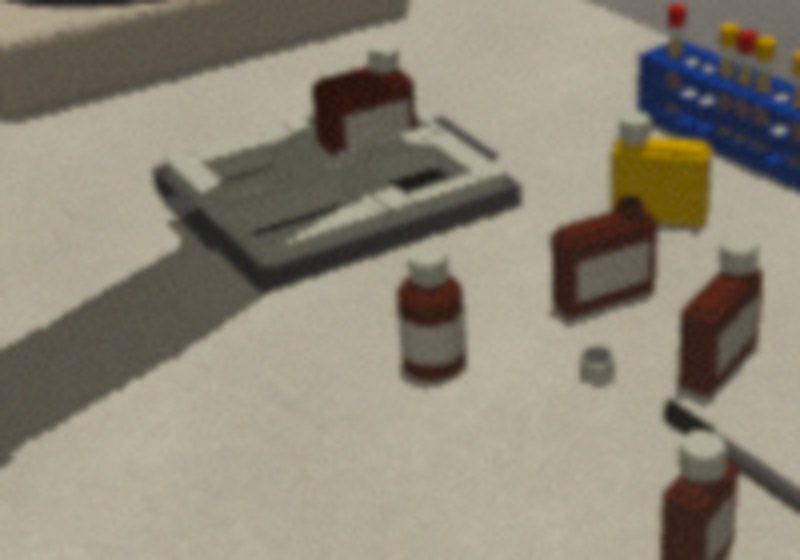

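View pics/w6.png

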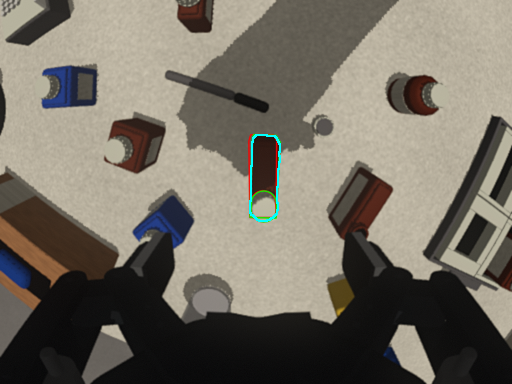

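```bash

python3 -m jog '[{"linear":[0.01,0.1,-0.2],"turn":-0.2,"jaw":0.8},{"linear":[0,0,-0.7],"turn":0,"jaw":0.8},{"linear":[0,0,-0.7],"turn":0,"jaw":0.8},{"linear":[0,0,-0.6],"turn":0,"jaw":0.8},{"linear":[0,0,-0.4],"turn":0,"jaw":0.8},{"linear":[0,0,-0.15],"turn":0,"jaw":0.8},{"linear":[0,0,0],"turn":0,"jaw":0.8}]'
```

```text
time: 14.0
position: [603.5, -186.5, 31.8]
eef_rot: [-0.166, 0.986, 0.0, -0.0]
wrist_force: [-1.3, -0.3, 1.3]
finger_gap: 0.802
```

```bash

python3 -m jog '[{"linear":[-0.025,-0.075,-0.05],"turn":0,"jaw":0.8},{"linear":[0,0,0],"turn":0,"jaw":0.8},{"linear":[0,0,0],"turn":0,"jaw":0},{"linear":[0,0,0],"turn":0,"jaw":0},{"linear":[0,0,0],"turn":0,"jaw":0},{"linear":[0,0,0],"turn":0,"jaw":0},{"linear":[0,0,0],"turn":0,"jaw":0},{"linear":[0,0,0],"turn":0,"jaw":0}]'
python3 -m jog '[{"linear":[0,0,0],"turn":0,"jaw":0},{"linear":[0,0,0],"turn":0,"jaw":0}]'
```

```text
time: 15.0
position: [602.3, -191.8, 29.3]
eef_rot: [-0.166, 0.986, -0.0, 0.0]
wrist_force: [-1.5, 0.9, 6.0]
finger_gap: 0.293
time: 15.25
position: [602.3, -191.9, 29.3]
eef_rot: [-0.166, 0.986, -0.0, 0.0]
wrist_force: [-1.4, 1.4, 6.2]
finger_gap: 0.297
```

```bash

python3 -m jog '[{"linear":[0,0,0.2],"turn":0,"jaw":0},{"linear":[0,0,0.6],"turn":0,"jaw":0},{"linear":[0,0,0.6],"turn":0,"jaw":0},{"linear":[0,0,0.6],"turn":0,"jaw":0},{"linear":[0,0,0.35],"turn":0,"jaw":0},{"linear":[0,0,0],"turn":0,"jaw":0}]'
python3 -m jog '[{"linear":[-0.13,0.34,0],"turn":-0.2,"jaw":0},{"linear":[-0.26,0.68,0],"turn":-0.37,"jaw":0},{"linear":[-0.26,0.68,0],"turn":-0.37,"jaw":0},{"linear":[-0.26,0.68,0],"turn":-0.37,"jaw":0},{"linear":[-0.26,0.68,0],"turn":-0.37,"jaw":0},{"linear":[-0.26,0.68,0],"turn":-0.37,"jaw":0},{"linear":[-0.26,0.68,0],"turn":-0.37,"jaw":0},{"linear":[-0.26,0.68,0],"turn":-0.37,"jaw":0},{"linear":[-0.12,0.35,0],"turn":-0.17,"jaw":0},{"linear":[0,0,0],"turn":0,"jaw":0},{"linear":[0,0,0],"turn":0,"jaw":0}]'
```

```text
time: 16.0
position: [602.7, -192.2, 172.0]
eef_rot: [-0.166, 0.986, -0.001, 0.001]
wrist_force: [0.3, 0.3, -2.9]
finger_gap: 0.293
time: 17.38
position: [477.8, 134.4, 169.6]
eef_rot: [0.04, 0.999, -0.0, -0.0]
wrist_force: [-0.5, -0.1, -2.6]
finger_gap: 0.299
```

```bash

python3 -m jog '[{"linear":[0,0,-0.4],"turn":0,"jaw":0},{"linear":[0,0,-0.5],"turn":0,"jaw":0},{"linear":[0,0,-0.45],"turn":0,"jaw":0},{"linear":[0,0,-0.2],"turn":0,"jaw":0},{"linear":[0,0,0],"turn":0,"jaw":0},{"linear":[0,0,0],"turn":0,"jaw":0}]'
python3 - <<'E'
from h import *
s=get_state();print(s['position'],head(),s['finger_gap'])
cv2.imwrite('pics/w7.png',camera('wrist'))
cv2.imwrite('pics/s7.png',cv2.resize(camera('side')[120:260,110:310],None,fx=4,fy=4,interpolation=cv2.INTER_CUBIC))
E
```

```text
time: 18.12
position: [478.5, 135.0, 77.9]
eef_rot: [0.04, 0.999, 0.0, 0.001]
wrist_force: [0.2, 0.4, -1.0]
finger_gap: 0.291
[478.48534796 135.03590916  77.89663076] -4.554061954068061 0.29058286619057944
```

View pics/w7.png

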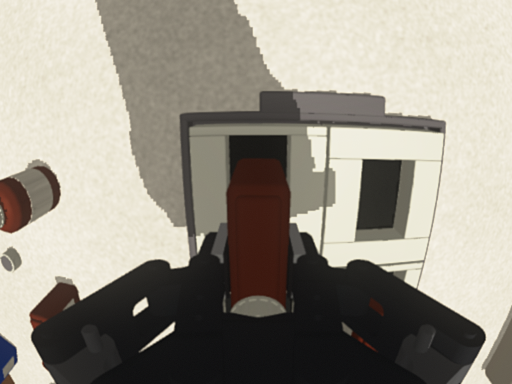

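View pics/s7.png

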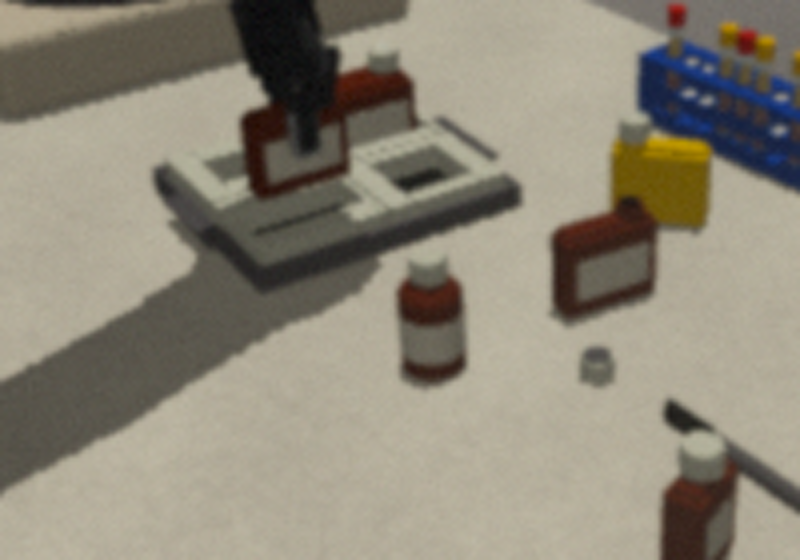

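```bash

python3 -m jog '[{"linear":[0,0,-0.2],"turn":0,"jaw":0},{"linear":[0,0,-0.2],"turn":0,"jaw":0},{"linear":[0,0,-0.15],"turn":0,"jaw":0},{"linear":[0,0,-0.05],"turn":0,"jaw":0},{"linear":[0,0,0],"turn":0,"jaw":0}]'
python3 -m jog '[{"linear":[0,0,-0.03],"turn":0,"jaw":0},{"linear":[0,0,0],"turn":0,"jaw":0}]'
python3 -m jog '[{"linear":[0,0,-0.03],"turn":0,"jaw":0},{"linear":[0,0,0],"turn":0,"jaw":0}]'
```

```text
time: 18.85
position: [477.8, 135.0, 40.8]
eef_rot: [0.04, 0.999, -0.0, -0.0]
wrist_force: [0.3, 0.2, -2.0]
finger_gap: 0.299
time: 19.1
position: [478.0, 135.1, 39.4]
eef_rot: [0.04, 0.999, 0.0, 0.0]
wrist_force: [0.7, 0.4, -2.1]
finger_gap: 0.296
time: 19.35
position: [477.8, 135.1, 37.4]
eef_rot: [0.04, 0.999, -0.0, -0.0]
wrist_force: [0.1, 0.1, -1.8]
finger_gap: 0.297
```

```bash

python3 -m jog '[{"linear":[0,0,-0.02],"turn":0,"jaw":0},{"linear":[0,0,0],"turn":0,"jaw":0}]'
python3 -m jog '[{"linear":[0,0,-0.02],"turn":0,"jaw":0},{"linear":[0,0,0],"turn":0,"jaw":0}]'
```

```text
time: 19.6
position: [478.0, 135.2, 37.2]
eef_rot: [0.04, 0.999, 0.0, 0.0]
wrist_force: [-9.4, -2.0, 25.6]
finger_gap: 0.297
time: 19.85
position: [478.1, 135.4, 37.0]
eef_rot: [0.04, 0.999, 0.001, 0.0]
wrist_force: [-19.8, -3.0, 56.1]
finger_gap: 0.296
```

```bash

python3 -m jog '[{"linear":[0,0,0.035],"turn":0,"jaw":0},{"linear":[0,0,0],"turn":0,"jaw":0},{"linear":[0,0,0],"turn":0,"jaw":0.4},{"linear":[0,0,0],"turn":0,"jaw":0.5},{"linear":[0,0,0],"turn":0,"jaw":0.6},{"linear":[0,0,0],"turn":0,"jaw":0.6},{"linear":[0,0,0.3],"turn":0,"jaw":0.6},{"linear":[0,0,0.7],"turn":0,"jaw":0.6},{"linear":[0,0,0.9],"turn":0,"jaw":1},{"linear":[0,0,0.9],"turn":0,"jaw":1},{"linear":[0,0,0],"turn":0,"jaw":1}]'
python3 - <<'E'
from h import *
s=get_state();print(s['position'],head(),s['finger_gap'])
cv2.imwrite('pics/w8.png',camera('wrist'))
E
python3 -m jog '[{"linear":[0.24,-0.78,0],"turn":0.1,"jaw":1},{"linear":[0.24,-0.78,0],"turn":0.1,"jaw":1},{"linear":[0.24,-0.78,0],"turn":0.1,"jaw":1},{"linear":[0.24,-0.78,0],"turn":0.1,"jaw":1},{"linear":[0.24,-0.78,0],"turn":0.1,"jaw":1},{"linear":[0.24,-0.78,0],"turn":0.1,"jaw":1},{"linear":[0.24,-0.78,0],"turn":0.1,"jaw":1},{"linear":[0.24,-0.78,0],"turn":0.1,"jaw":1},{"linear":[0.24,-0.78,0],"turn":0,"jaw":1},{"linear":[0.2,-0.78,0],"turn":0,"jaw":1},{"linear":[0,0,0],"turn":0,"jaw":1},{"linear":[0,0,0],"turn":0,"jaw":1}]'
python3 - <<'E'
from h import *
look('square_bottle',(620,-335.8,2),'w9.png')
E
```

```text
time: 21.22
position: [479.6, 135.7, 208.9]
eef_rot: [0.04, 0.999, 0.001, 0.003]
wrist_force: [-0.1, -0.2, -0.3]
finger_gap: 0.999
[479.57445319 135.67163057 208.87752677] -4.540748171048847 0.9991479927449985
time: 22.78
position: [619.0, -332.4, 203.6]
eef_rot: [-0.016, 1.0, 0.001, -0.001]
wrist_force: [0.5, -0.6, -0.7]
finger_gap: 0.997
mask (np.float64(2.3), 0.62, np.int64(2166))
fit [ 6.1782e+02 -3.3474e+02  1.6400e+00  1.0000e-01]
tcp [ 619.  -332.4  203.6] head 1.93 t 22.77
```

View pics/w8.png

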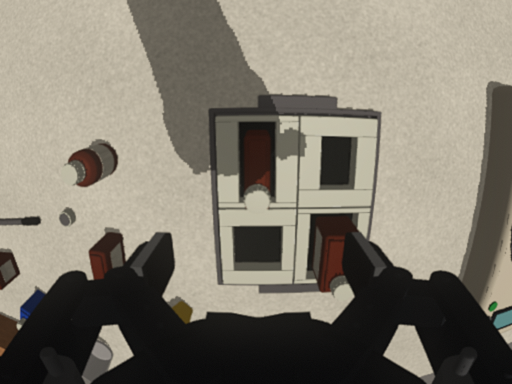

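View pics/w9.png

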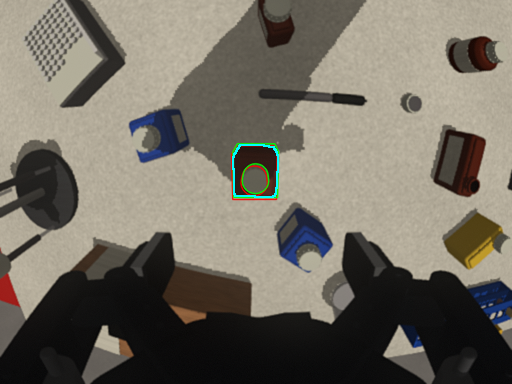

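```bash

python3 -m jog '[{"linear":[0,-0.05,-0.2],"turn":0,"jaw":0.8},{"linear":[0,0,-0.7],"turn":0,"jaw":0.8},{"linear":[0,0,-0.7],"turn":0,"jaw":0.8},{"linear":[0,0,-0.6],"turn":0,"jaw":0.8},{"linear":[0,0,-0.3],"turn":0,"jaw":0.8},{"linear":[0,0,-0.1],"turn":0,"jaw":0.8},{"linear":[0,0,0],"turn":0,"jaw":0.8},{"linear":[0,0,0],"turn":0,"jaw":0.8}]'
```

```text
time: 23.88
position: [620.1, -336.2, 50.5]
eef_rot: [-0.016, 1.0, -0.0, 0.001]
wrist_force: [0.9, 0.9, 0.2]
finger_gap: 0.805
```

```bash

python3 -m jog '[{"linear":[-0.025,0.02,-0.25],"turn":0,"jaw":0.8},{"linear":[0,0,-0.11],"turn":0,"jaw":0.8},{"linear":[0,0,0],"turn":0,"jaw":0.8},{"linear":[0,0,0],"turn":0,"jaw":0.8},{"linear":[0,0,0],"turn":0,"jaw":0},{"linear":[0,0,0],"turn":0,"jaw":0},{"linear":[0,0,0],"turn":0,"jaw":0},{"linear":[0,0,0],"turn":0,"jaw":0},{"linear":[0,0,0],"turn":0,"jaw":0},{"linear":[0,0,0],"turn":0,"jaw":0}]'
```

```text
time: 25.12
position: [618.4, -334.9, 28.2]
eef_rot: [-0.016, 1.0, -0.0, 0.0]
wrist_force: [0.5, 0.4, 5.6]
finger_gap: 0.511
```

```bash

python3 -m jog '[{"linear":[0,0,0.2],"turn":0,"jaw":0},{"linear":[0,0,0.6],"turn":0,"jaw":0},{"linear":[0,0,0.6],"turn":0,"jaw":0},{"linear":[0,0,0.6],"turn":0,"jaw":0},{"linear":[0,0,0.37],"turn":0,"jaw":0},{"linear":[0,0,0],"turn":0,"jaw":0}]'
python3 -m jog '[{"linear":[-0.03,0.4,0],"turn":-0.08,"jaw":0},{"linear":[-0.06,0.77,0],"turn":-0.08,"jaw":0},{"linear":[-0.06,0.77,0],"turn":-0.08,"jaw":0},{"linear":[-0.06,0.77,0],"turn":-0.08,"jaw":0},{"linear":[-0.06,0.77,0],"turn":-0.08,"jaw":0},{"linear":[-0.06,0.77,0],"turn":-0.08,"jaw":0},{"linear":[-0.06,0.77,0],"turn":-0.08,"jaw":0},{"linear":[-0.06,0.77,0],"turn":-0.08,"jaw":0},{"linear":[-0.06,0.77,0],"turn":-0.08,"jaw":0},{"linear":[-0.06,0.77,0],"turn":-0.07,"jaw":0},{"linear":[0,0.39,0],"turn":0,"jaw":0},{"linear":[0,0,0],"turn":0,"jaw":0}]'
python3 -m jog '[{"linear":[0,0,0],"turn":0,"jaw":0}]'
```

```text
time: 25.88
position: [618.6, -335.1, 171.9]
eef_rot: [-0.016, 1.0, -0.001, 0.001]
wrist_force: [0.3, 0.1, -2.1]
finger_gap: 0.511
time: 27.38
position: [582.9, 130.6, 168.6]
eef_rot: [0.037, 0.999, -0.0, -0.001]
wrist_force: [0.0, -0.5, -2.3]
finger_gap: 0.507
time: 27.5
position: [583.5, 127.7, 169.1]
eef_rot: [0.039, 0.999, -0.0, -0.0]
wrist_force: [-0.5, -0.9, -1.7]
finger_gap: 0.507
```

```bash

python3 -m jog '[{"linear":[0,0,-0.4],"turn":0,"jaw":0},{"linear":[0,0,-0.5],"turn":0,"jaw":0},{"linear":[0,0,-0.45],"turn":0,"jaw":0},{"linear":[0,0,-0.2],"turn":0,"jaw":0},{"linear":[0,0,0],"turn":0,"jaw":0},{"linear":[0,0,0],"turn":0,"jaw":0}]'
python3 - <<'E'
from h import *
s=get_state();print(s['position'],head(),s['finger_gap'])
cv2.imwrite('pics/w10.png',camera('wrist'))
E
```

```text
time: 28.25
position: [584.4, 128.3, 77.7]
eef_rot: [0.039, 0.999, 0.0, 0.001]
wrist_force: [-0.5, 0.3, -1.2]
finger_gap: 0.508
[584.39349343 128.30548899  77.74200279] -4.482088158895863 0.5078743609320955
```

View pics/w10.png

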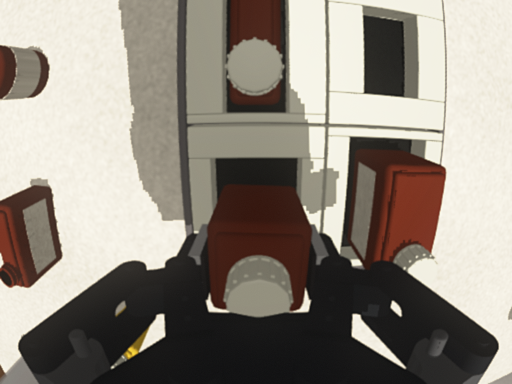

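```bash

python3 -m jog '[{"linear":[0,0,-0.2],"turn":0,"jaw":0},{"linear":[0,0,-0.2],"turn":0,"jaw":0},{"linear":[0,0,-0.15],"turn":0,"jaw":0},{"linear":[0,0,-0.06],"turn":0,"jaw":0},{"linear":[0,0,0],"turn":0,"jaw":0}]'
python3 -m jog '[{"linear":[0,0,-0.03],"turn":0,"jaw":0},{"linear":[0,0,0],"turn":0,"jaw":0}]'
python3 -m jog '[{"linear":[0,0,-0.03],"turn":0,"jaw":0},{"linear":[0,0,0],"turn":0,"jaw":0}]'
```

```text
time: 28.92
position: [583.7, 128.4, 39.9]
eef_rot: [0.039, 0.999, -0.0, -0.0]
wrist_force: [-0.5, -1.1, -0.8]
finger_gap: 0.509
time: 29.18
position: [583.9, 128.6, 38.5]
eef_rot: [0.039, 0.999, -0.0, 0.0]
wrist_force: [0.5, -0.1, -1.2]
finger_gap: 0.508
time: 29.42
position: [583.8, 128.5, 36.5]
eef_rot: [0.039, 0.999, -0.0, -0.0]
wrist_force: [-0.2, 0.4, -2.3]
finger_gap: 0.513
```

```bash

python3 -m jog '[{"linear":[0,0,-0.02],"turn":0,"jaw":0},{"linear":[0,0,0],"turn":0,"jaw":0}]'
```

```text
time: 29.68
position: [583.9, 128.5, 36.1]
eef_rot: [0.039, 0.999, 0.0, 0.0]
wrist_force: [-6.1, -1.8, 12.6]
finger_gap: 0.511
```

```bash

python3 -m jog '[{"linear":[0,0,0],"turn":0,"jaw":0.56},{"linear":[0,0,0],"turn":0,"jaw":0.63},{"linear":[0,0,0],"turn":0,"jaw":0.68},{"linear":[0,0,0],"turn":0,"jaw":0.68},{"linear":[0,0,0.3],"turn":0,"jaw":0.68},{"linear":[0,0,0.7],"turn":0,"jaw":0.68},{"linear":[0,0,0.9],"turn":0,"jaw":1},{"linear":[0,0,0.9],"turn":0,"jaw":1},{"linear":[0,0,0],"turn":0,"jaw":1}]'
python3 - <<'E'
from h import *
s=get_state();print(s['position'],head(),s['finger_gap'])
cv2.imwrite('pics/w11.png',camera('wrist'))
E
python3 -m jog '[{"linear":[-0.21,-0.75,0],"turn":0.33,"jaw":1},{"linear":[-0.21,-0.75,0],"turn":0.33,"jaw":1},{"linear":[-0.21,-0.75,0],"turn":0.33,"jaw":1},{"linear":[-0.21,-0.75,0],"turn":0.33,"jaw":1},{"linear":[-0.21,-0.75,0],"turn":0.33,"jaw":1},{"linear":[-0.21,-0.75,0],"turn":0.33,"jaw":1},{"linear":[-0.21,-0.75,0],"turn":0.33,"jaw":1},{"linear":[-0.21,-0.75,0],"turn":0.33,"jaw":1},{"linear":[-0.21,-0.75,0],"turn":0.33,"jaw":1},{"linear":[-0.21,-0.75,0],"turn":0.33,"jaw":1},{"linear":[0,0,0],"turn":0,"jaw":1},{"linear":[0,0,0],"turn":0,"jaw":1}]'
python3 - <<'E'
from h import *
look('small_bottle',(458.9,-320,21.8),'w12.png')
E
```

```text
time: 30.8
position: [585.7, 128.7, 208.9]
eef_rot: [0.039, 0.999, 0.001, 0.004]
wrist_force: [0.1, -0.2, -0.1]
finger_gap: 0.994
[585.67297515 128.68444346 208.85848901] -4.4764186915810456 0.9935714584764981
time: 32.35
position: [457.6, -321.0, 202.9]
eef_rot: [-0.19, 0.982, 0.0, -0.0]
wrist_force: [0.1, 0.1, -0.4]
finger_gap: 1.0
mask (np.float64(1.8), 0.91, np.int64(1278))
fit [ 4.5752e+02 -3.1993e+02  1.5920e+01  1.3000e-01]
tcp [ 457.6 -321.   202.9] head 22.01 t 32.35
```

View pics/w11.png

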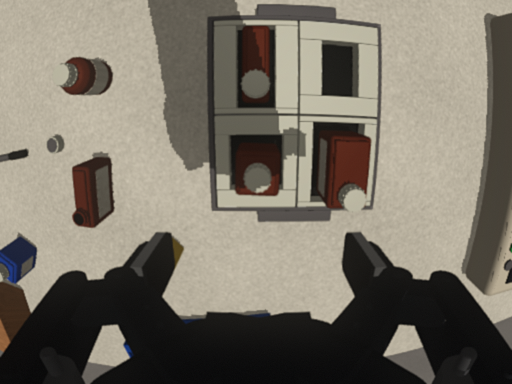

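View pics/w12.png

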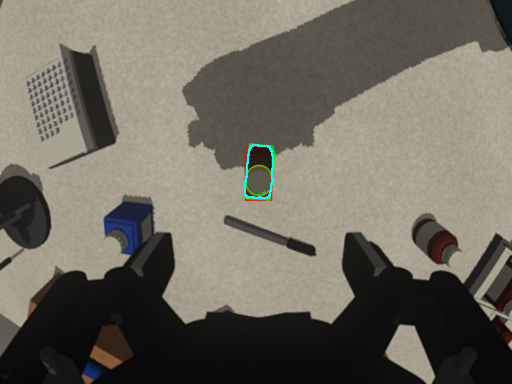

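```bash

python3 -m jog '[{"linear":[0,0.01,-0.2],"turn":-0.45,"jaw":0.8},{"linear":[0,0,-0.7],"turn":0,"jaw":0.8},{"linear":[0,0,-0.7],"turn":0,"jaw":0.8},{"linear":[0,0,-0.6],"turn":0,"jaw":0.8},{"linear":[0,0,-0.3],"turn":0,"jaw":0.8},{"linear":[0,0,-0.1],"turn":0,"jaw":0.8},{"linear":[0,0,0],"turn":0,"jaw":0.8},{"linear":[0,0,0],"turn":0,"jaw":0.8}]'
```

```text
time: 33.45
position: [458.4, -321.2, 48.4]
eef_rot: [-0.159, 0.987, -0.0, 0.001]
wrist_force: [0.8, -0.7, 0.1]
finger_gap: 0.8
```

```bash

python3 -m jog '[{"linear":[0,0.02,-0.22],"turn":0,"jaw":0.8},{"linear":[0,0,-0.11],"turn":0,"jaw":0.8},{"linear":[0,0,0],"turn":0,"jaw":0.8},{"linear":[0,0,0],"turn":0,"jaw":0.8},{"linear":[0,0,0],"turn":0,"jaw":0},{"linear":[0,0,0],"turn":0,"jaw":0},{"linear":[0,0,0],"turn":0,"jaw":0},{"linear":[0,0,0],"turn":0,"jaw":0},{"linear":[0,0,0],"turn":0,"jaw":0},{"linear":[0,0,0],"turn":0,"jaw":0},{"linear":[0,0,0],"turn":0,"jaw":0},{"linear":[0,0,0],"turn":0,"jaw":0}]'
```

```text
time: 34.95
position: [458.0, -319.8, 27.8]
eef_rot: [-0.159, 0.987, -0.0, 0.0]
wrist_force: [-0.4, 0.7, 5.1]
finger_gap: 0.295
```

```bash

python3 -m jog '[{"linear":[0,0,0.2],"turn":0,"jaw":0},{"linear":[0,0,0.6],"turn":0,"jaw":0},{"linear":[0,0,0.6],"turn":0,"jaw":0},{"linear":[0,0,0.6],"turn":0,"jaw":0},{"linear":[0,0,0.37],"turn":0,"jaw":0},{"linear":[0,0,0],"turn":0,"jaw":0}]'
python3 -m jog '[{"linear":[0.05,0.43,0],"turn":-0.27,"jaw":0},{"linear":[0.04,0.83,0],"turn":-0.27,"jaw":0},{"linear":[0.04,0.83,0],"turn":-0.27,"jaw":0},{"linear":[0.04,0.83,0],"turn":-0.27,"jaw":0},{"linear":[0.04,0.83,0],"turn":-0.27,"jaw":0},{"linear":[0.04,0.83,0],"turn":-0.27,"jaw":0},{"linear":[0.04,0.83,0],"turn":-0.27,"jaw":0},{"linear":[0.04,0.83,0],"turn":-0.27,"jaw":0},{"linear":[0.04,0.83,0],"turn":-0.27,"jaw":0},{"linear":[0.04,0.83,0],"turn":-0.27,"jaw":0},{"linear":[0.04,0.83,0],"turn":-0.13,"jaw":0},{"linear":[0,0.4,0],"turn":0,"jaw":0}]'
python3 -m jog '[{"linear":[0,0,0],"turn":0,"jaw":0},{"linear":[0,0,0],"turn":0,"jaw":0}]'
```

```text
time: 35.7
position: [458.4, -320.1, 171.7]
eef_rot: [-0.159, 0.987, -0.001, 0.001]
wrist_force: [0.7, 1.4, -2.2]
finger_gap: 0.298
time: 37.2
position: [484.0, 230.7, 168.9]
eef_rot: [0.036, 0.999, -0.0, -0.001]
wrist_force: [0.3, -1.2, -0.8]
finger_gap: 0.297
time: 37.45
position: [484.6, 227.1, 169.3]
eef_rot: [0.038, 0.999, -0.0, -0.0]
wrist_force: [-0.5, -0.3, -1.0]
finger_gap: 0.299
```

```bash

python3 -m jog '[{"linear":[0,0.01,-0.4],"turn":0,"jaw":0},{"linear":[0,0,-0.5],"turn":0,"jaw":0},{"linear":[0,0,-0.45],"turn":0,"jaw":0},{"linear":[0,0,-0.2],"turn":0,"jaw":0},{"linear":[0,0,0],"turn":0,"jaw":0},{"linear":[0,0,0],"turn":0,"jaw":0}]'
python3 - <<'E'
from h import *
s=get_state();print(s['position'],head(),s['finger_gap'])
cv2.imwrite('pics/w13.png',camera('wrist'))
E
```

```text
time: 38.2
position: [485.3, 228.7, 77.7]
eef_rot: [0.038, 0.999, 0.0, 0.001]
wrist_force: [0.5, -0.8, 0.0]
finger_gap: 0.299
[485.33883716 228.68640616  77.68757348] -4.319621310319434 0.298713125382027
```

View pics/w13.png

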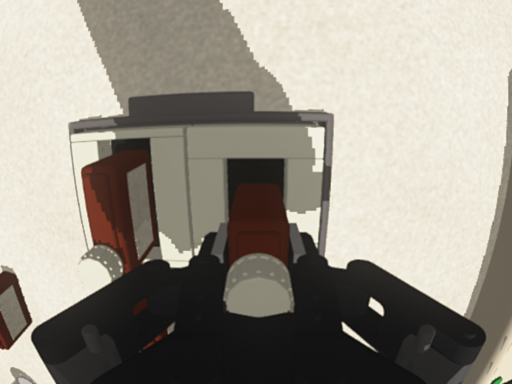

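```bash

python3 -m jog '[{"linear":[0,-0.02,-0.2],"turn":0,"jaw":0},{"linear":[0,0,-0.2],"turn":0,"jaw":0},{"linear":[0,0,-0.15],"turn":0,"jaw":0},{"linear":[0,0,-0.07],"turn":0,"jaw":0},{"linear":[0,0,0],"turn":0,"jaw":0}]'
python3 -m jog '[{"linear":[0,0,-0.03],"turn":0,"jaw":0},{"linear":[0,0,0],"turn":0,"jaw":0}]'
python3 -m jog '[{"linear":[0,0,-0.03],"turn":0,"jaw":0},{"linear":[0,0,0],"turn":0,"jaw":0}]'
```

```text
time: 38.88
position: [484.7, 227.5, 39.3]
eef_rot: [0.037, 0.999, -0.0, -0.0]
wrist_force: [-0.2, 0.0, -1.2]
finger_gap: 0.294
time: 39.12
position: [484.9, 227.6, 37.9]
eef_rot: [0.038, 0.999, 0.0, 0.0]
wrist_force: [1.2, -0.2, -0.9]
finger_gap: 0.296
time: 39.38
position: [484.8, 227.5, 35.9]
eef_rot: [0.037, 0.999, -0.0, 0.0]
wrist_force: [0.3, -0.6, -0.6]
finger_gap: 0.295
```

```bash

python3 -m jog '[{"linear":[0,0,-0.02],"turn":0,"jaw":0},{"linear":[0,0,0],"turn":0,"jaw":0}]'
```

```text
time: 39.62
position: [484.9, 227.5, 35.8]
eef_rot: [0.038, 0.999, 0.0, 0.0]
wrist_force: [-7.9, -3.8, 24.1]
finger_gap: 0.292
```

Floor contact at the expected height; release, retreat and check.

```bash

python3 -m jog '[{"linear":[0,0,0.01],"turn":0,"jaw":0},{"linear":[0,0,0],"turn":0,"jaw":0.38},{"linear":[0,0,0],"turn":0,"jaw":0.48},{"linear":[0,0,0],"turn":0,"jaw":0.55},{"linear":[0,0,0],"turn":0,"jaw":0.55},{"linear":[0,0,0.3],"turn":0,"jaw":0.55},{"linear":[0,0,0.7],"turn":0,"jaw":0.55},{"linear":[0,0,0.9],"turn":0,"jaw":0.7},{"linear":[0,0,0.9],"turn":0,"jaw":1},{"linear":[-0.2,0,0.9],"turn":0,"jaw":1},{"linear":[-0.6,0,0.3],"turn":0,"jaw":1},{"linear":[0,0,0],"turn":0,"jaw":1}]'
python3 -m jog '[{"linear":[0,0,0],"turn":0,"jaw":1},{"linear":[0,0,0],"turn":0,"jaw":1},{"linear":[0,0,0],"turn":0,"jaw":1}]'
python3 - <<'E'
from h import *
s=get_state();print(s['position'],s['wrist_force'])
cv2.imwrite('pics/w14.png',camera('wrist'))
cv2.imwrite('pics/s14.png',cv2.resize(camera('side')[110:290,130:400],None,fx=2.9,fy=2.9,interpolation=cv2.INTER_CUBIC))
im=camera('top');cv2.imwrite('pics/t14.png',cv2.resize(im[80:255,120:400],None,fx=2.85,fy=2.85,interpolation=cv2.INTER_CUBIC))
E
```

```text
time: 41.12
position: [435.7, 227.9, 278.2]
eef_rot: [0.037, 0.999, 0.002, 0.001]
wrist_force: [0.6, 0.4, 0.5]
finger_gap: 0.995
time: 41.5
position: [437.0, 227.2, 274.9]
eef_rot: [0.038, 0.999, -0.0, -0.0]
wrist_force: [-0.4, 0.6, -0.3]
finger_gap: 1.003
[437.02953252 227.24553492 274.9144074 ] [-0.44818279  0.58483698 -0.30585791]
```

View pics/w14.png

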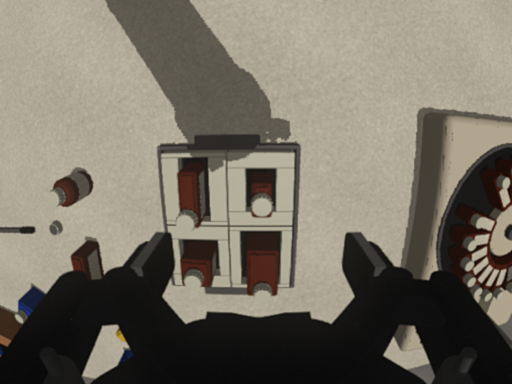

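View pics/s14.png

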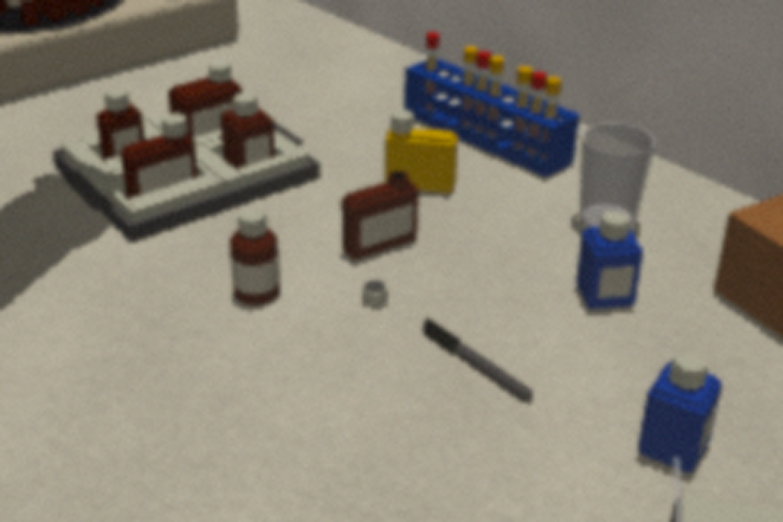

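View pics/t14.png

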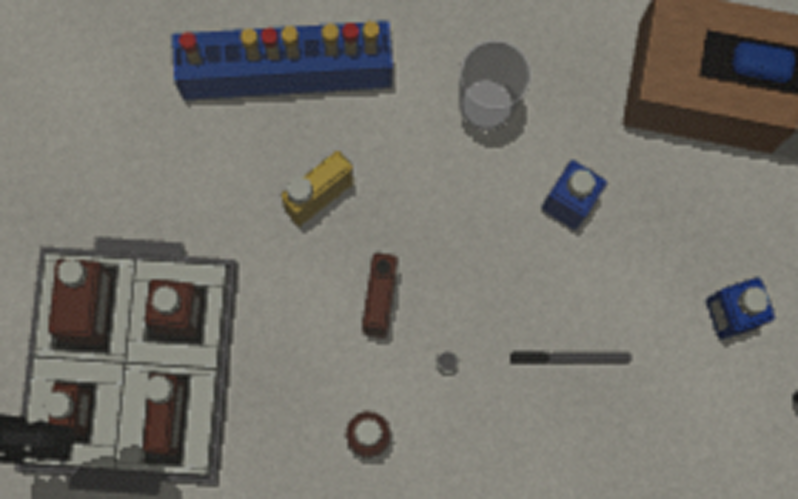

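```bash
python3 -c "
from plant import close_job
print(close_job())"
```

```text
the job is handed in; nothing more can be done
None
```

All four capped brown bottles (large, slim, square, small, in that order) stand upright in their own adapter pockets. I handed the job in at about 42 s of the 128 s allowed.

- **Setting down:** each bottle was lowered until the force reading showed it had touched the pocket floor, then released. Contact came about 4 mm higher than the listed sizes suggested. It was the same for all four, so I take it the adapters sit about 4 mm up in the tray. At contact the wrist force briefly reached about 74 N for the large bottle and 60 N for the slim one. Both are within the 120 N limit but firmer than I meant. The square and small bottles showed about 14 and 26 N.
- **Last checks:** the final top, side and wrist pictures show all four upright in their pockets. The empty bottle, the round bottle, the blue and yellow look-alikes, the stray cap and the pen all stand or lie where they were. The gripper is open, clear above the tray and touching nothing. No check failed, but seating depth was judged from contact height and pictures, not measured again after release.

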